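# Lock a whetstone behind its spring stop

## Task

Lock the whetstone into the far end of its wooden holder: with the fingertips press the sprung metal plate down at the open end of the holder and, keeping it down, push the stone across the two lowered studs until it rests against the end wall. Then take the hand away so that the studs spring fully up behind the stone. Only press and push: do not lift or tip the stone, and leave the other things on the table where they are.

Things in the scene. Friction and masses are not known exactly. Their poses are not given: they have to be found in the camera images.
- stone_holder: Dark wooden holder fixed to the table, 196 mm long (x), 136 mm wide (y), 50 mm high. Origin on the table top, midway between the studs; z up, x from its open loading end (x = -130 mm, nearest the robot) to the end wall. The stone slides along x on two ledges (|y| 39 to 56 mm, tops at z = 24 mm). Strips over the ledges (|y| above 49 mm, z = 47.5 to 50.5 mm) keep the stone from being lifted out.
- stop_plate (a joint): Sprung ribbed aluminium plate between the ledges (holder x = -119 to +9 mm, |y| up to 37.5 mm) that sinks level. In m: 0 = up, top of plate 22 mm above the table; 0.012 = fully down on its stop, top 10 mm above the table. It needs about 3.5 N to start, 6 N to be held fully down, and springs back up. The stone passes the studs only while this is above 0.009.
- press_point (a point): Point on top of the bare ribbed part of the plate, on its middle line, 90 mm from the studs towards the open end (holder x = -90 mm); sinks with the plate. A sill (top z = 18 mm) closes the plate's slot at holder x = -130 to -124 mm.
- studs (a point): Midpoint between the tops of the two steel studs that the plate carries, each 10 mm in diameter, at holder x = 0, y = +-31 mm. They rise 11 mm from the plate: tops 9 mm above the ledges when up, 3 mm below them when fully down. The gap between them is 52 mm, so fingers pressing on the plate pass between them.
- end_stop (a point): Middle of the inner face of the end wall at ledge height (holder x = +56 mm, z = 24 mm); the wall is 10 mm thick, its top at z = 47.5 mm.
- green_stone: Loose greenish whetstone, 46 (x) x 108 (y) x 22 mm high, 0.18 to 0.37 kg, lying across the holder on the ledges, axes as the holder's, origin at the centre of its underside. At the start its front face is 3 to 17 mm short of the studs, with at least 50 mm of bare plate behind it. Against the end wall its origin is at holder x = +33 mm, its rear face at +10 mm, 5 mm beyond the studs.
- stone_grey: Bystander: small grey whetstone 40x100x18 mm on the table left of the holder; origin at the centre of its underside.
- handle_blank_c: Bystander: dark wooden handle blank 23x118x19 mm, lying on the table left of the grey stone; origin at the centre of its underside.
- marker_2: Bystander: marker pen 124x13x14 mm, lying on the table right of the pale handle blank; origin at the centre of its underside.
- marker_1: Bystander: marker pen 124x13x14 mm, lying on the table beyond the end wall; origin at the centre of its underside.
- handle_blank_b: Bystander: pale wooden handle blank 23x118x19 mm, lying on the table right of the holder; origin at the centre of its underside.
Not all that is in view belongs to the job. Leave any yellow look-alike of the green_stone alone.

How it is judged:
By the outcome, as a careful person would: the job done as asked, in the order asked, and still so for the second after the job is handed in, with the robot touching nothing.
It also fails if it takes over 38 s, if anything falls off the work surface, if the arm or the gripper's body presses on something with over 40 N, if the wrist force passes 120 N, or if a joint passes its speed limit or range.

## Robot

A 6-joint arm with a two-finger parallel gripper is mounted at the origin on a cart in front of the work surface, level with it; the furniture and walls round the work are solid. World frame = base frame: x ahead of the robot, y to its left, z up, the work surface at z = 0. Lengths are in m, angles in degrees, forces in N, time in s.
With the tool pointing down it reaches from about 0.3 to 0.75 m from the base axis. Payload 8.5 kg.
Tool frame: the origin (TCP) lies between the finger pads; the fingertips stand 19 mm ahead of it and the grasp point (between the pads) is the TCP; z points along the fingers, y is the direction in which the jaws open and shut (so a half turn about z gives the same grasp; the last joint's range is limited). The gripper opens to 85 mm and grips with 20 to 120 N. Pads are 22 mm wide; open, the fingers measure 114 mm over their backs; the gripper's body (76 mm by 85 mm) begins 54 mm behind the grasp point. The pads swing forward as they close: fully open they stand 13 mm farther back than shut.
Start: joints at [60.43, 21.807, 74.336, -0, 83.858, -12.336], TCP at [0.163, 0.525, 0.25] pointing down, gripper open.
Joint ranges: [-178.18, 178.18], [-50.72, 133.34], [12.68, 142.11], [-81.47, 261.47], [9.98, 163.14], [-165.26, 165.26]. Speed limits (degrees/s): [136.94, 136.94, 180, 180, 180, 180].

## Interface

Orientations are given as a 3x3 rotation matrix whose columns are the frame's x, y, z axes.
In Python, from rig import env gives the robot as it stands.
- The arm moves only by the shell command python3 -m pendant 'ROWS' [OPENING] [FORCE]. ROWS is JSON, a list of rows, each a list of 2 entries, a list of its own where there are three numbers: the shift along the tool's x, y, z scaled (see below), then the turn, a rotation vector about the tool's x, y, z scaled (see below). A call has 1 to 20 rows; each row shifts and turns the commanded pose from where the row before left it, along the tool's axes as they then stand; what a row does not reach is not made up. The controller multiplies each number of a shift by 0.1 m and each number of a turn by pi/2 rad. A row lasts 1/8 s, in which the tool goes at most 62.5 mm and 10.7 degrees, less where a joint would pass 70% of its speed; a pose out of reach is approached as far as the arm can. A call with a number of a shift or a turn outside -1 to 1 is refused whole. A call with a gripper value outside its range is refused whole. OPENING is the gripper command: -1 is shut, 1 is fully open, values between are in proportion, set as the call begins (- or left out, the last holds). The fingers move at their own pace and stop on an object; FORCE is the grip in N (left out, the last holds). Time passes only in rows, so rows that do not move let the fingers close. It gives the time, the measured TCP pose, the force and the opening at its end, in the units of the state.
- env.observe(): the state, without advancing time (a new reading comes with each control period).
- env.get_image(name): name is "scene" or "top"; returns a dict with "image" (384x512x3 uint8, red, green, blue), "K" (3x3 intrinsics, pixels), "R" (3x3) and "t" (3): a world point X has camera coordinates R X + t. Camera axes: x right, y down, z forward; pixel columns grow to the right and rows downward; lengths in m; the calibration is good to about 2 mm. A picture is of the moment at which its call begins. There is no depth.
- env.close_job(): hands the job in, once; it reports no verdict.
The state is a dict: "time_s": time; "q": joint angles; "qvel": joint speeds; "joint_efforts": joint torques, N m; "position": TCP position; "tool_rot": TCP orientation; "ft_force": force on the tool from outside, world axes, zero at the start; "wrist_torque": the same for the moment, N m; "grip_width": finger opening in m.
Only numpy, scipy, OpenCV 4.12 (cv2) and the standard library are available. Lean on these libraries where they do the work, as an engineer would, in place of code of your own. Each camera call takes 0.05 s, during which the arm holds its last target.

## Working session

There is one attempt and no reset: what is moved stays moved. The work goes in short steps, Python scripts to look and compute and a shell command to move; the robot and the scene stay as the last step left them, time stands still between calls to the robot, and variables do not carry over. Pictures are saved under pics/ and viewed, and the job is handed in when it is done.

```bash
mkdir -p pics; ls; python3 - <<'E'
from rig import env
import cv2
s=env.observe()
print(s['time_s'],s['position'],s['tool_rot'],s['ft_force'],s['grip_width'])
for n in('scene','top'):
    d=env.get_image(n); cv2.imwrite(f'pics/{n}0.png',d['image'][:,:,::-1]); print(n,d['K'],d['R'],d['t'])
E
```

```text
pics
0.0 [0.16283094 0.52506171 0.2497051 ] [[-9.55091106e-01  2.96311432e-01 -7.17257264e-04]
 [ 2.96312142e-01  9.55090296e-01 -1.28067993e-03]
 [ 3.05565350e-04 -1.43569805e-03 -9.99998923e-01]] [ 0.16994757 -0.10648387 -1.12115649] 0.08546566075908525
scene [[440.74631736   0.         255.36466789]
 [  0.         440.74631736 184.9980272 ]
 [  0.           0.           1.        ]] [[ 0.83038512 -0.55694248  0.01660195]
 [-0.26453377 -0.42028575 -0.86797567]
 [ 0.49039009  0.71636231 -0.49632913]] [-0.44997196  0.20678693  0.59835721]
top [[409.45023634   0.         257.1978719 ]
 [  0.         409.45023634 191.94486456]
 [  0.           0.           1.        ]] [[ 0.02341182 -0.99956028  0.01819704]
 [-0.99731404 -0.02461507 -0.06898408]
 [ 0.06940167 -0.01653312 -0.99745179]] [0.01346842 0.55736934 0.98772325]
```

View pics/scene0.png

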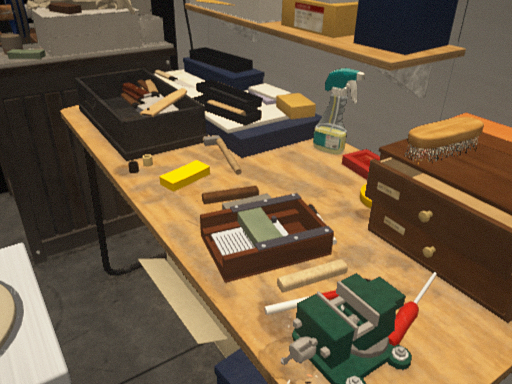

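View pics/top0.png

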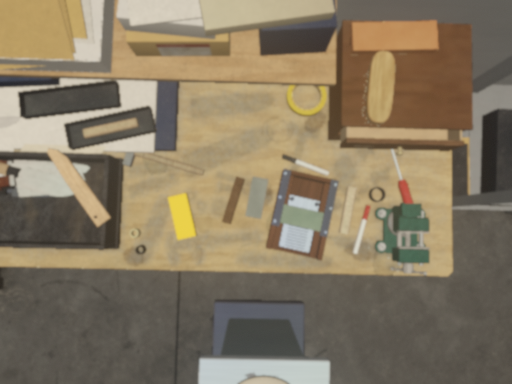

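```bash
python3 - <<'E'
import cv2
a=cv2.imread('pics/top0.png')[150:270,220:370]; cv2.imwrite('pics/topc.png',cv2.resize(a,None,fx=5,fy=5,interpolation=cv2.INTER_CUBIC))
a=cv2.imread('pics/scene0.png')[180:285,190:345]; cv2.imwrite('pics/scenec.png',cv2.resize(a,None,fx=5,fy=5,interpolation=cv2.INTER_CUBIC))
E
```

```text
(no output)
```

View pics/topc.png

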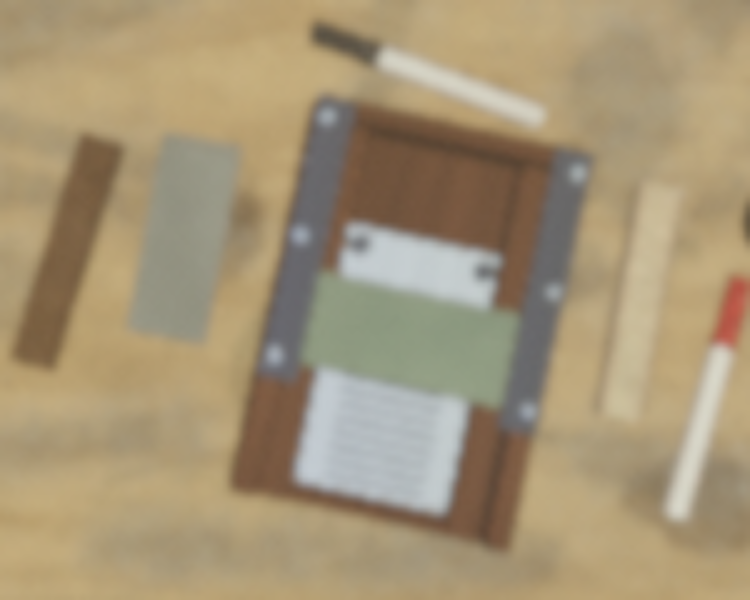

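View pics/scenec.png

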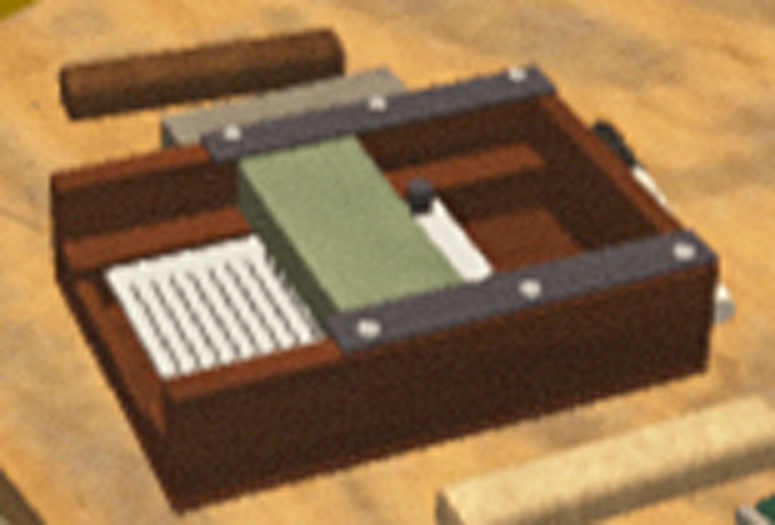

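```bash
cat > h.py <<'E'
import numpy as np
from rig import env
_c={}
def cam(n):
    if n not in _c: _c[n]=env.get_image(n)
    return _c[n]
def ray(n,u,v,z):
    d=cam(n);R,t,K=np.array(d['R']),np.array(d['t']),np.array(d['K'])
    o=-R.T@t; r=R.T@np.linalg.inv(K)@[u,v,1]; return o+r*(z-o[2])/r[2]
def proj(n,X):
    d=cam(n);p=np.array(d['K'])@(np.array(d['R'])@X+d['t']);return p[:2]/p[2]
E
python3 - <<'E'
from h import *
T=lambda x,y,z:ray('top',220+(x+.5)/5-.5,150+(y+.5)/5-.5,z)
S=lambda x,y,z:ray('scene',190+(x+.5)/5-.5,180+(y+.5)/5-.5,z)
P={'studL':(357,243,.033),'studR':(486,271,.033),'plNL':(297,485,.022),'plNR':(447,514,.022),'plFL':(346,222,.022),'plFR':(500,254,.022),
'stFL':(321,274,.046),'stFR':(520,314,.046),'stNL':(303,362,.046),'stNR':(500,407,.046),'scL0':(274,354,.0505),'scL2':(327,117,.0505),'scR0':(528,411,.0505),'scR2':(577,174,.0505),
'holdNL':(233,487,.047),'holdNR':(508,548,.047)}
r={k:T(*v) for k,v in P.items()}
for k,v in r.items(): print(k,v.round(4))
Q={'plNL':(106,270,.022),'plNR':(168,377,.022),'studL':(421,186,.033),'stNL':(240,170,.046),'stFL':(350,138,.046),'scL0':(232,133,.0505),'scL2':(517,75,.0505),'scR0':(369,328,.0505),'scR2':(684,251,.0505)}
for k,v in Q.items(): print('S',k,S(*v).round(4))
E
```

```text
studL [ 0.5427 -0.0553  0.033 ]
studR [ 0.5307 -0.1182  0.033 ]
plNL [ 0.4248 -0.0292  0.022 ]
plNR [ 0.4124 -0.1025  0.022 ]
plFL [ 0.5535 -0.0508  0.022 ]
plFR [ 0.5397 -0.1268  0.022 ]
stFL [ 0.5267 -0.037   0.046 ]
stFR [ 0.5099 -0.1327  0.046 ]
stNL [ 0.4846 -0.0292  0.046 ]
stNR [ 0.4654 -0.1236  0.046 ]
scL0 [ 0.4881 -0.015   0.0505]
scL2 [ 0.6018 -0.0381  0.0505]
scR0 [ 0.4639 -0.1362  0.0505]
scR2 [ 0.5774 -0.1584  0.0505]
holdNL [0.4247 0.0029 0.047 ]
holdNR [ 0.3989 -0.1281  0.047 ]
S plNL [ 0.4284 -0.0272  0.022 ]
S plNR [ 0.4168 -0.0905  0.022 ]
S studL [ 0.5437 -0.057   0.033 ]
S stNL [ 0.483  -0.0292  0.046 ]
S stFL [ 0.5284 -0.0328  0.046 ]
S scL0 [ 0.4898 -0.0127  0.0505]
S scL2 [ 0.6035 -0.0359  0.0505]
S scR0 [ 0.466  -0.1348  0.0505]
S scR2 [ 0.5799 -0.1574  0.0505]
```

```bash
python3 -m pendant '[[[0,0,0],[0,0,-0.065]],[[-0.25,-0.33,0],[0,0,0]],[[-0.25,-0.33,0],[0,0,0]],[[-0.25,-0.33,0],[0,0,0]],[[-0.25,-0.33,0],[0,0,0]],[[-0.25,-0.33,0],[0,0,0]],[[-0.25,-0.33,0],[0,0,0]],[[-0.25,-0.33,0],[0,0,0]],[[-0.25,-0.33,0],[0,0,0]],[[-0.25,-0.33,0],[0,0,0]],[[-0.25,-0.33,0],[0,0,0]],[[-0.25,-0.33,0],[0,0,0]],[[-0.25,-0.33,0],[0,0,0]],[[-0.25,-0.33,0],[0,0,0]],[[-0.25,-0.33,0],[0,0,0]],[[-0.25,-0.33,0],[0,0,0]],[[0,0,0],[0,0,0]],[[0,0,0],[0,0,0]]]' -1 40
cat > m.py <<'E'
import numpy as np
from rig import env
O=np.array([.5373,-.0866]);a=np.radians(-11.35);ex=np.array([np.cos(a),np.sin(a)]);ey=np.array([-ex[1],ex[0]])
s=env.observe();p=np.array(s['position']);R=np.array(s['tool_rot']);f=np.array(s['ft_force'])
d=p[:2]-O
print('t',s['time_s'],'pos',p.round(4),'local x %.1f y %.1f mm tipz %.1f'%(1e3*d@ex,1e3*d@ey,1e3*(p[2]-.019)),'yaw err y vs ey deg',np.degrees(np.arctan2(R[0,1]*ey[1]-R[1,1]*ey[0],R[:2,1]@ey)).round(2)
 ,'z',R[:,2].round(4),'F local',round(f[:2]@ex,1),round(f[:2]@ey,1),round(f[2],1),'w',s['grip_width'])
E
python3 m.py
```

```text
time_s: 2.45
position: [0.4325, -0.0336, 0.2502]
tool_rot: [[-0.98, 0.198, -0.001], [0.198, 0.98, 0.0], [0.001, 0.0, -1.0]]
ft_force: [-1.0, -0.1, -0.5]
grip_width: -0.0002
t 2.45 pos [ 0.4325 -0.0336  0.2502] local x -113.2 y 31.3 mm tipz 231.2 yaw err y vs ey deg 0.04 z [-6.e-04  5.e-04 -1.e+00] F local -0.9 -0.3 -0.5 w -0.0001678361725330751
```

```bash
python3 -m pendant '[[[-0.232,-0.313,0],[0,0,0]],[[0,0,0.34],[0,0,0]],[[0,0,0.34],[0,0,0]],[[0,0,0.34],[0,0,0]],[[0,0,0.34],[0,0,0]],[[0,0,0.3],[0,0,0]],[[0,0,0],[0,0,0]],[[0,0,0],[0,0,0]]]'; python3 m.py
python3 - <<'E'
from h import *
import cv2
for n,(a,b,c,d) in {'top':(150,270,220,370),'scene':(150,290,170,345)}.items():
    i=cam(n)['image'][a:b,c:d,::-1]; cv2.imwrite(f'pics/{n}1.png',cv2.resize(i,None,fx=4,fy=4,interpolation=cv2.INTER_CUBIC))
E
```

```text
time_s: 3.45
position: [0.4498, -0.0689, 0.0854]
tool_rot: [[-0.98, 0.197, 0.001], [0.197, 0.98, -0.001], [-0.001, -0.0, -1.0]]
ft_force: [0.9, 0.3, 0.6]
grip_width: 0.0002
t 3.45 pos [ 0.4498 -0.0689  0.0854] local x -89.2 y 0.1 mm tipz 66.4 yaw err y vs ey deg -0.02 z [ 1.4e-03 -6.0e-04 -1.0e+00] F local 0.8 0.5 0.6 w 0.00023750829146322518
```

View pics/top1.png

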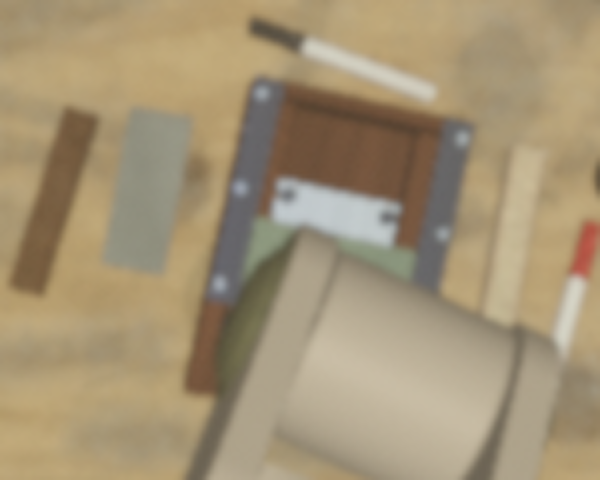

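View pics/scene1.png

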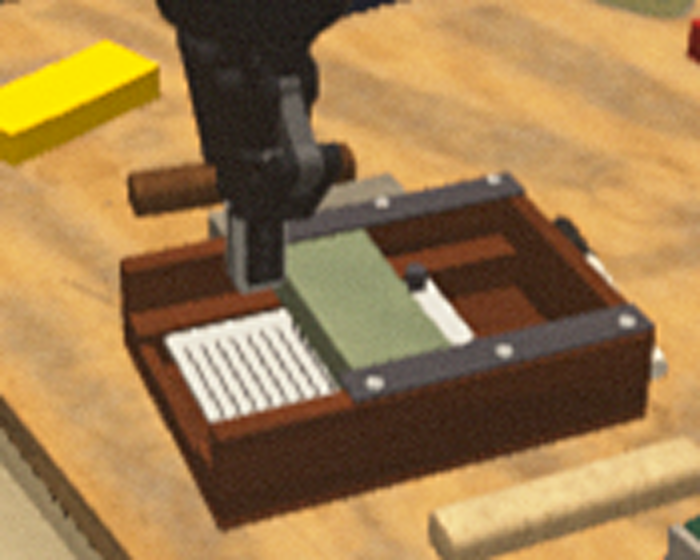

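The fingertips (scene crop ~(255,285)) hang over the bare plate on the middle line, and the stone's rear edge is about 15 mm ahead of them. I'll press next.

```bash
python3 -m pendant '[[[0,0,0.2],[0,0,0]],[[0,0,0.15],[0,0,0]],[[0,0,0.08],[0,0,0]],[[0,0,0],[0,0,0]],[[0,0,0],[0,0,0]]]'; python3 m.py;  python3 -m pendant '[[[0,0,0.04],[0,0,0]],[[0,0,0.04],[0,0,0]],[[0,0,0.03],[0,0,0]],[[0,0,0],[0,0,0]],[[0,0,0],[0,0,0]]]'; python3 m.py
```

```text
time_s: 4.18
position: [0.4497, -0.0694, 0.0419]
tool_rot: [[-0.98, 0.197, 0.001], [0.197, 0.98, -0.0], [-0.001, -0.0, -1.0]]
ft_force: [-1.0, -0.8, 0.6]
grip_width: 0.0
t 4.175 pos [ 0.4497 -0.0694  0.0419] local x -89.3 y -0.3 mm tipz 22.9 yaw err y vs ey deg 0.03 z [ 9.e-04 -4.e-04 -1.e+00] F local -0.9 -1.0 0.6 w 1.3553823554987732e-05
time_s: 4.8
position: [0.4498, -0.0694, 0.0304]
tool_rot: [[-0.98, 0.197, 0.001], [0.197, 0.98, -0.0], [-0.001, -0.0, -1.0]]
ft_force: [0.4, 0.0, 5.9]
grip_width: 0.0001
t 4.8 pos [ 0.4498 -0.0694  0.0304] local x -89.2 y -0.4 mm tipz 11.4 yaw err y vs ey deg 0.04 z [ 9.e-04 -3.e-04 -1.e+00] F local 0.4 0.1 5.9 w 9.129038364636469e-05
```

```bash
python3 -m pendant '[[[0,0,0.02],[0,0,0]],[[0,0,0],[0,0,0]],[[0,0,0],[0,0,0]]]'; python3 m.py;
```

```text
time_s: 5.18
position: [0.4498, -0.0694, 0.0289]
tool_rot: [[-0.98, 0.197, 0.001], [0.197, 0.98, -0.001], [-0.001, -0.0, -1.0]]
ft_force: [-0.3, 0.4, 12.4]
grip_width: 0.0003
t 5.175 pos [ 0.4498 -0.0694  0.0289] local x -89.2 y -0.4 mm tipz 9.9 yaw err y vs ey deg 0.03 z [ 1.3e-03 -5.0e-04 -1.0e+00] F local -0.4 0.4 12.4 w 0.0002700931843524971
```

```bash
python3 -m pendant '[[[0,0,0.005],[0,0,0]],[[-0.04,0,0],[0,0,0]],[[-0.04,0,0],[0,0,0]],[[-0.03,0,0],[0,0,0]],[[-0.03,0,0],[0,0,0]],[[-0.03,0,0],[0,0,0]],[[-0.03,0,0],[0,0,0]],[[0,0,0],[0,0,0]]]'; python3 m.py;
```

```text
time_s: 6.18
position: [0.4655, -0.0718, 0.0286]
tool_rot: [[-0.98, 0.197, -0.008], [0.196, 0.981, 0.003], [0.008, 0.001, -1.0]]
ft_force: [-17.7, 2.9, 32.3]
grip_width: 0.0005
t 6.175 pos [ 0.4655 -0.0718  0.0286] local x -73.3 y 0.3 mm tipz 9.6 yaw err y vs ey deg -0.02 z [-0.0081  0.0026 -1.    ] F local -17.9 -0.6 32.3 w 0.0004978666701473416
```

```bash
python3 -m pendant '[[[0,0,-0.008],[0,0,0]],[[0,0,0],[0,0,0]],[[0,0,0],[0,0,0]]]'; python3 m.py;
python3 - <<'E'
from h import *
import cv2
for n,(a,b,c,d) in {'scene':(180,290,190,345)}.items():
    i=cam(n)['image'][a:b,c:d,::-1]; cv2.imwrite(f'pics/{n}2.png',cv2.resize(i,None,fx=5,fy=5,interpolation=cv2.INTER_CUBIC))
E
```

```text
time_s: 6.55
position: [0.4665, -0.0721, 0.0289]
tool_rot: [[-0.98, 0.197, -0.006], [0.197, 0.98, 0.002], [0.006, 0.001, -1.0]]
ft_force: [-10.7, 3.7, 18.5]
grip_width: -0.0001
t 6.55 pos [ 0.4665 -0.0721  0.0289] local x -72.3 y 0.3 mm tipz 9.9 yaw err y vs ey deg 0.01 z [-0.0059  0.0021 -1.    ] F local -11.2 1.5 18.5 w -8.318004229514582e-05
```

View pics/scene2.png

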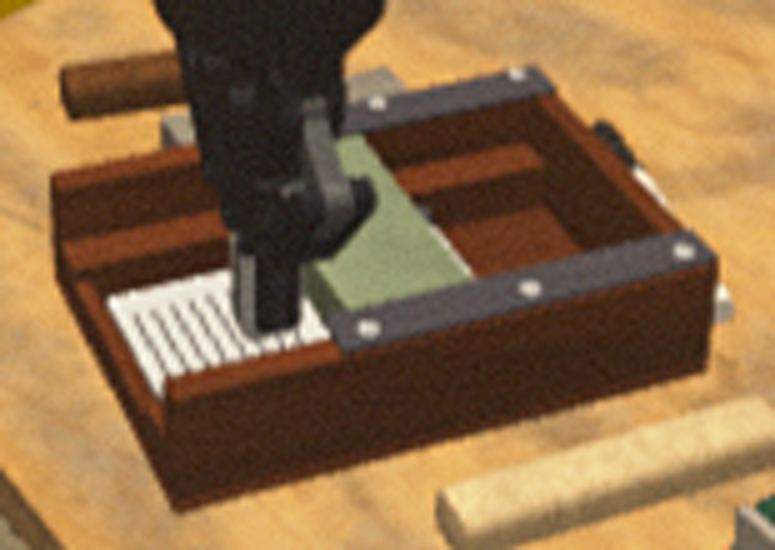

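```bash
python3 -m pendant '[[[-0.03,0,0],[0,0,0]],[[-0.03,0,0],[0,0,0]],[[-0.03,0,0],[0,0,0]],[[-0.03,0,0],[0,0,0]],[[-0.03,0,0],[0,0,0]]]'; python3 m.py
```

```text
time_s: 7.22
position: [0.4804, -0.0749, 0.0288]
tool_rot: [[-0.98, 0.197, -0.008], [0.197, 0.98, 0.003], [0.008, 0.001, -1.0]]
ft_force: [-14.7, 2.7, 21.8]
grip_width: 0.0004
t 7.225 pos [ 0.4804 -0.0749  0.0288] local x -58.1 y 0.3 mm tipz 9.8 yaw err y vs ey deg -0.01 z [-0.0081  0.0026 -1.    ] F local -14.9 -0.2 21.8 w 0.00040602145614115724
```

```bash
python3 -m pendant '[[[-0.04,0,-0.001],[0,0,0]],[[-0.04,0,0],[0,0,0]],[[-0.04,0,-0.001],[0,0,0]],[[-0.04,0,0],[0,0,0]],[[-0.04,0,0],[0,0,0]]]'; python3 m.py
python3 - <<'E'
from h import *
import cv2
for n,(a,b,c,d) in {'scene':(180,290,190,345)}.items():
    i=cam(n)['image'][a:b,c:d,::-1]; cv2.imwrite(f'pics/{n}3.png',cv2.resize(i,None,fx=5,fy=5,interpolation=cv2.INTER_CUBIC))
E
```

```text
time_s: 7.85
position: [0.5005, -0.079, 0.0289]
tool_rot: [[-0.98, 0.197, -0.007], [0.197, 0.98, 0.002], [0.007, 0.001, -1.0]]
ft_force: [-12.4, 2.6, 18.0]
grip_width: -0.0
t 7.85 pos [ 0.5005 -0.079   0.0289] local x -37.6 y 0.2 mm tipz 9.9 yaw err y vs ey deg 0.0 z [-0.0072  0.0023 -1.    ] F local -12.7 0.1 18.0 w -1.6484949871407146e-05
```

View pics/scene3.png

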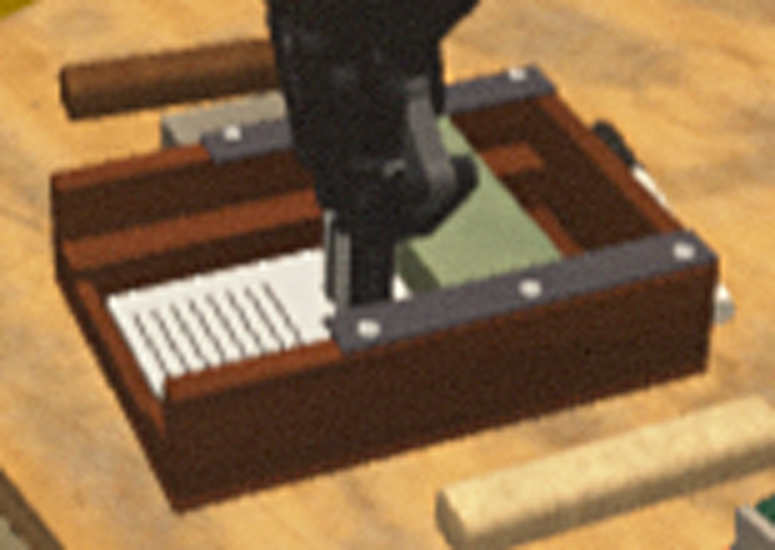

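The scene crop shows the stone sliding over the studs. It sits level, and its front edge is near (510,190). I'll keep pushing.

```bash
python3 -m pendant '[[[-0.04,0,0],[0,0,0]],[[-0.04,0,-0.001],[0,0,0]],[[-0.04,0,0],[0,0,0]],[[-0.04,0,-0.001],[0,0,0]],[[-0.04,0,0],[0,0,0]],[[-0.04,0,0],[0,0,0]],[[-0.04,0,0],[0,0,0]]]'; python3 m.py
```

```text
time_s: 8.78
position: [0.5285, -0.0848, 0.029]
tool_rot: [[-0.98, 0.197, -0.006], [0.197, 0.98, 0.002], [0.006, 0.001, -1.0]]
ft_force: [-10.5, 2.9, 12.6]
grip_width: 0.0001
t 8.775 pos [ 0.5285 -0.0848  0.029 ] local x -9.0 y 0.0 mm tipz 10.0 yaw err y vs ey deg 0.01 z [-0.006   0.0018 -1.    ] F local -10.9 0.8 12.6 w 5.0837308285798915e-05
```

```bash
python3 -m pendant '[[[-0.02,0,0.001],[0,0,0]],[[-0.02,0,0],[0,0,0]],[[-0.02,0,0],[0,0,0]]]'; python3 m.py;  python3 -m pendant '[[[-0.02,0,0],[0,0,0]],[[0,0,0],[0,0,0]]]'; python3 m.py
```

```text
time_s: 9.15
position: [0.5343, -0.086, 0.029]
tool_rot: [[-0.98, 0.197, -0.006], [0.197, 0.98, 0.002], [0.006, 0.001, -1.0]]
ft_force: [-11.0, 2.0, 15.1]
grip_width: 0.0002
t 9.15 pos [ 0.5343 -0.086   0.029 ] local x -3.1 y 0.0 mm tipz 10.0 yaw err y vs ey deg 0.01 z [-0.006   0.0018 -1.    ] F local -11.2 -0.2 15.1 w 0.00023788915313187976
time_s: 9.4
position: [0.5359, -0.0863, 0.029]
tool_rot: [[-0.98, 0.197, -0.007], [0.197, 0.98, 0.002], [0.007, 0.001, -1.0]]
ft_force: [-13.3, 2.1, 15.1]
grip_width: -0.0
t 9.4 pos [ 0.5359 -0.0863  0.029 ] local x -1.4 y -0.0 mm tipz 10.0 yaw err y vs ey deg 0.01 z [-0.0069  0.002  -1.    ] F local -13.5 -0.6 15.1 w -2.0441745416848408e-05
```

```bash
python3 -m pendant '[[[-0.02,0,0],[0,0,0]],[[0,0,0],[0,0,0]]]'; python3 m.py
python3 - <<'E'
from h import *
import cv2
for n,(a,b,c,d) in {'scene':(180,290,190,345)}.items():
    i=cam(n)['image'][a:b,c:d,::-1]; cv2.imwrite(f'pics/{n}4.png',cv2.resize(i,None,fx=5,fy=5,interpolation=cv2.INTER_CUBIC))
E
```

```text
time_s: 9.65
position: [0.5359, -0.0863, 0.029]
tool_rot: [[-0.98, 0.197, -0.011], [0.197, 0.98, 0.003], [0.012, 0.001, -1.0]]
ft_force: [-22.5, 0.9, 22.3]
grip_width: -0.0002
t 9.65 pos [ 0.5359 -0.0863  0.029 ] local x -1.4 y 0.0 mm tipz 10.0 yaw err y vs ey deg -0.01 z [-0.0115  0.0029 -0.9999] F local -22.2 -3.5 22.3 w -0.00024216144087454912
```

View pics/scene4.png

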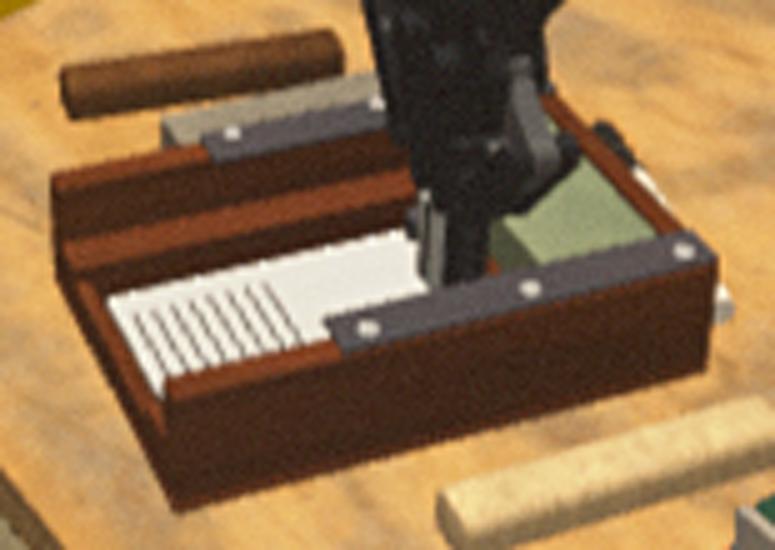

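The front edge of the stone (~(655,230)) is against the end wall. The tip stayed at local x -1.4 mm while the push force doubled. I'll back off a few millimetres with the plate still held down, then lift.

```bash
python3 -m pendant '[[[0.03,0,0.002],[0,0,0]],[[0.03,0,0.002],[0,0,0]],[[0.04,0,0.002],[0,0,0]],[[0,0,0],[0,0,0]]]'; python3 m.py
```

```text
time_s: 10.2
position: [0.5319, -0.0861, 0.029]
tool_rot: [[-0.98, 0.197, 0.003], [0.197, 0.98, -0.001], [-0.004, -0.0, -1.0]]
ft_force: [2.7, -0.0, 7.7]
grip_width: 0.0003
t 10.2 pos [ 0.5319 -0.0861  0.029 ] local x -5.4 y -0.5 mm tipz 10.0 yaw err y vs ey deg 0.04 z [ 0.0034 -0.0012 -1.    ] F local 2.7 0.5 7.7 w 0.00029618939052341014
```

```bash
python3 -m pendant '[[[0,0,-0.03],[0,0,0]],[[0,0,-0.05],[0,0,0]],[[0,0,-0.08],[0,0,0]],[[0,0,-0.2],[0,0,0]],[[0,0,-0.3],[0,0,0]],[[0,0,-0.4],[0,0,0]],[[0,0,-0.4],[0,0,0]],[[0,0,-0.4],[0,0,0]],[[0.4,0,0],[0,0,0]],[[0.4,0,0],[0,0,0]],[[0.3,0.3,0],[0,0,0]],[[0,0.4,0],[0,0,0]],[[0,0.4,0],[0,0,0]],[[0,0.4,0],[0,0,0]],[[0,0.4,0],[0,0,0]],[[0,0.4,0],[0,0,0]],[[0,0,0],[0,0,0]]]'; python3 m.py
python3 - <<'E'
from h import *
import cv2
for n,(a,b,c,d) in {'scene':(180,290,190,345),'top':(150,270,220,370)}.items():
    i=cam(n)['image'][a:b,c:d,::-1]; cv2.imwrite(f'pics/{n}5.png',cv2.resize(i,None,fx=5,fy=5,interpolation=cv2.INTER_CUBIC))
E
```

```text
time_s: 12.32
position: [0.4675, 0.1633, 0.2137]
tool_rot: [[-0.981, 0.194, -0.003], [0.194, 0.981, -0.0], [0.003, -0.001, -1.0]]
ft_force: [1.1, -0.1, -0.7]
grip_width: 0.0003
t 12.325 pos [0.4675 0.1633 0.2137] local x -117.6 y 231.3 mm tipz 194.7 yaw err y vs ey deg -0.16 z [-2.7e-03 -2.0e-04 -1.0e+00] F local 1.1 0.1 -0.7 w 0.0002636480732076137
```

View pics/scene5.png

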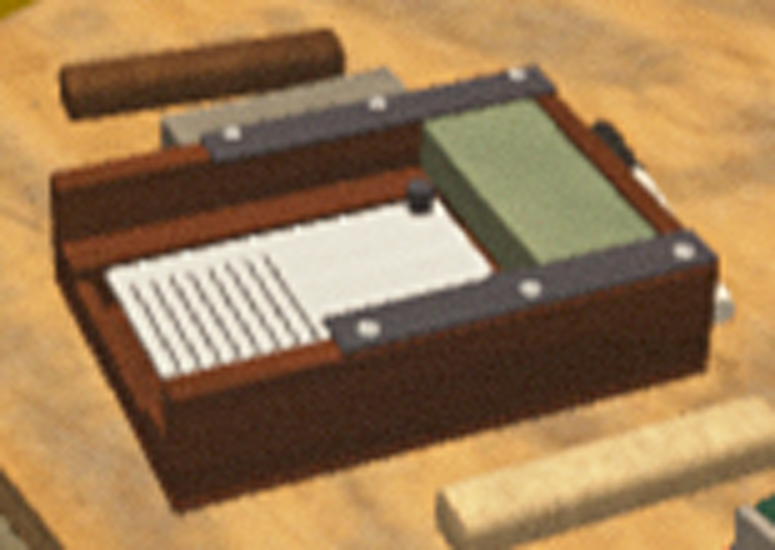

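View pics/top5.png

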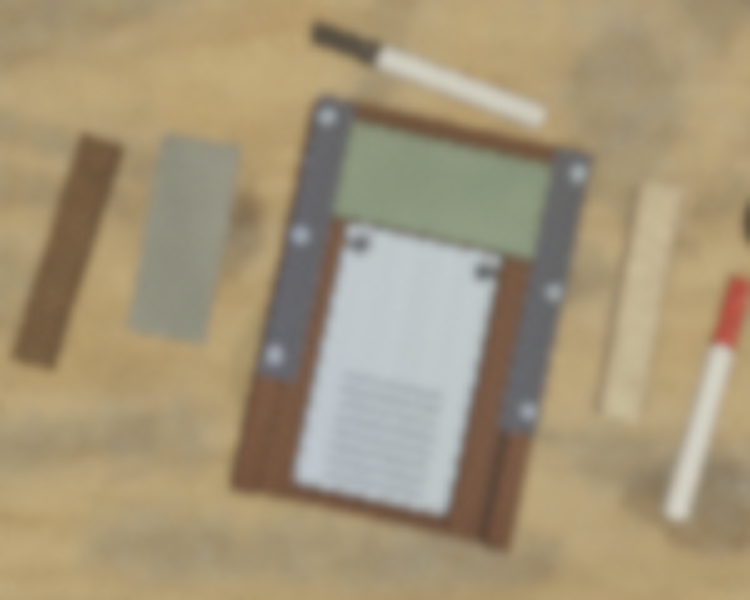

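The stone is flush with the end wall. The studs are fully up behind it, in the same pixels as at the start: scene crop (421,190), top crop (357,243) and (486,271). The bystanders haven't moved, so I'm handing in.

```bash
python3 -c "
from rig import env
print(env.close_job())"
```

```text
the job is handed in; nothing more can be done
None
```

The green stone is locked against the end wall of its holder, and the job was handed in at about 12.4 s. With the fingers shut I pressed the plate down onto its stop (fingertips about 10 mm above the table). Keeping it down, I pushed the stone across the lowered studs until it stopped at the wall. I then backed off about 4 mm before lifting straight up and clear.

**Last checks:**
- **At the wall:** the tip stopped at holder x = -1.4 mm, where I expected about -1 mm, and the push force rose from about 13 N to 22 N without further movement.
- **Studs up:** in both camera views the stone lies level and flush with the end wall. The plate and studs appear in the same pixels as at the start, so they look fully up behind the stone.
- **Bystanders:** the grey stone, both handle blanks and both markers look unmoved. I did not look closely at the yellow look-alike again, but the arm's lowest passes stayed over the holder.

**What did not go as expected:** friction on the plate was high (about 0.6), so the downward force at the wrist briefly reached about 32 N early in the push, and I eased it off. That is within the limits. The two cameras disagreed by about 2 mm on most positions, and by up to about 12 mm on one partly hidden plate corner that I did not use. No check failed.

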